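# Lock the clamp bar over the sprung pot lid

## Robot

A 6-joint arm with a two-finger parallel gripper is mounted at the origin on the work surface. World frame = base frame: x ahead of the robot, y to its left, z up, the work surface at z = 0. Lengths are in mm, angles in rad, forces in N, time in s.
With the tool pointing down it reaches from about 275 to 825 mm from the base axis. Payload 4.9 kg.
Tool frame: the origin (TCP) lies at the very end of the fingers, on their centre line; the grasp point (between the pads) lies 19 mm behind it; z points along the fingers, y is the direction in which the jaws open and shut (so a half turn about z gives the same grasp; the last joint's range is limited). The gripper opens to 85 mm and grips with 20 to 120 N. Pads are 22 mm wide; open, the fingers measure 114 mm over their backs; the gripper's body (76 mm by 85 mm) begins 54 mm behind the grasp point. The pads swing forward as they close: fully open they stand 13 mm farther back than shut.
Start: joints at [-1.475, 0.326, -0.193, 1.052, 0, 1.437], TCP at [125.291, -535.556, 231.281] pointing down, gripper open.
Joint ranges: [-2.65, 2.65], [-0.97, 1.79], [-1.3, 1.35], [-1.93, 2.1], [-1.47, 1.37], [-3.14, 3.14]. Speed limits (rad/s): [2.57, 2.57, 3.14, 3.14, 3.14, 3.14].

## Interface

Orientations are given as [roll, pitch, yaw] about the fixed x, y, z axes, in that order (R = Rz(yaw) Ry(pitch) Rx(roll)).
In Python, from bench import bot, solve_ik, imaging gives the robot as it stands. Calls block until the motion is done:
- bot.move_ptp(position, orientation): joint-space move of the TCP to a pose.
- bot.movel(position, rot=None, max_speed=150, threshold=None): straight line of the TCP; rot=None keeps the orientation; max_speed is the mean speed in mm/s. With threshold (N) it stops when the force on the tool has changed by that much, and returns True; else False.
- bot.move_j(angles): joint-space move.
- bot.grip(opening, effort=None): opening from 0.0 (shut) to 1.0 (fully open); effort is the grip in N (None keeps the last); returns when the fingers have stopped.
- bot.dwell(seconds).
- solve_ik(position, orientation): joint angles nearest the present ones, or None.
- bot.get_state(): the state.
- imaging.capture(name): name is "side" or "top" or "wrist"; returns the picture (480x640x3 uint8, blue, green, red); there is no depth.
- imaging.camera_model(name): a dict with "K" (3x3 intrinsics, pixels), "k1" (the pictures are not rectified: a ray, as slopes to the right and down, at radius r is drawn at 1 + k1 r^2 times it, then the intrinsics apply), "position" and "rotation" of the camera in the world. Camera axes: x right, y up, looking along -z (the intrinsics and any distortion apply to the point x, -y, -z); pixel columns grow to the right and rows downward; lengths in mm; the calibration is good to about 2 mm. A picture is of the moment at which its call begins: read the wrist's pose just before it. camera_model takes no time and is no camera call; for the wrist camera it gives the pose at the moment of the call.
A pose or a line that the arm cannot do raises bot.IKError and nothing moves.
- bot.sign_off(): hands the job in, once; it reports no verdict.
The state is a dict: "t": time; "qpos": joint angles; "joint_velocities": joint speeds; "effort": joint torques, N m; "tcp_pos": TCP position; "orientation": TCP orientation; "contact_force": force on the tool from outside, world axes, zero at the start; "wrist_torque": the same for the moment, N m; "opening": opening from 0.0 (shut) to 1.0 (fully open).
Only numpy, scipy, OpenCV 4.12 (cv2) and the standard library are available. Lean on these libraries where they do the work, as an engineer would, in place of code of your own. Each camera call takes 0.05 s, during which the arm holds its last target.

## Task

Draw the steel clamp bar out from under the low shelf by its protruding end until it is right out, and set it down flat on the bench and let go of it. Then take it again by the black grip on its middle, lay it across the boss of the pot's sprung lid slantwise between the two hooks, press it down until you feel it land on the collar ring but do not force it, and turn it clockwise (seen from above) in under both hooks. Let go so that the lid springs it up behind the hook lips, centred and level, and leave the jar, the cup and the spatula where they are.

Things in the scene. Friction and masses are not known exactly. Their poses are not given: they have to be found in the camera images.
- bar: Loose steel clamp bar, 240 mm long (x), 24 mm wide (y), 12 mm high (z), about 0.4 kg, with an upright black grip plate on its middle, 44 mm long, 14 mm thick (y), its top 45 mm above the bar's underside. Origin: centre of the underside. The same either way round. At the start it lies flat on the bench, its -x end sticking about 80 mm out of the shelf's mouth, the grip plate still under the shelf roof.
- bar_end (a point): The end of the bar that sticks out of the shelf at the start: centre of the end face, 6 mm above the underside (x = -120 mm in the bar's frame). The bar is 24 mm wide and 12 mm high here.
- bar_grip (a point): Point inside the black grip plate on the bar's middle, 30 mm above the bar's underside: the plate's top is 15 mm higher, the bar's top face 18 mm lower. Axes as the bar's; the plate is 14 mm thick along y.
- shelf: Fixed low steel shelf, 200 mm deep (x), 170 mm wide (y), roof top 66 mm and underside 60 mm above the bench, closed at sides and back, open at the front (-x). Three small bottles on the rear half of its roof reach 138 mm above the bench. Origin: centre of its footprint, on the bench.
- shelf_mouth (a point): Middle of the shelf's open front edge, at bench height. Axes as the shelf's: the bar is drawn out along -x.
- pot: Fixed squat steel pot, 180 mm across, rim at 92 mm, an outlet tap on its +y side. A rubber-faced collar ring (240 mm across) carries a C-shaped hook bracket at +x and one at -x. Origin: centre of the underside, z up. The bar goes in from above turned about 40 degrees anticlockwise (seen from above) from the pot's x, is pressed on to the ring, then turned clockwise until parallel to x: locked.
- ledge_a (a point): Nominal ring top under the +x hook, 114 mm up, 105 mm out, axes as the pot's; all in mm. The ring with its hooks is adjustable: it truly stands up to 6 higher or lower than this, to be felt. From the true ring top: hook underside 20 up, top 28 up; lip on the hook's edge at y 16 to 22, down to 15 up; back wall face at y -15.5. Hook spans x -13 to 13, open towards +y.
- ledge_b (a point): Nominal ring top under the -x hook, axes as the pot's. This hook is the other turned half round: lip at y -16 to -22 mm, back wall face at y 15.5 mm, open towards -y; heights the same. The 12 mm bar passes under the 15 mm high lips only when pressed on to the ring or within 3 mm of it; released, it rises to the hooks, 8 mm above the ring.
- boss_top (a point): Centre of the top of the black boss (36 mm across) in the middle of the lid, on the pot's axis; it moves with the lid. 131 mm above the bench when the lid is up, so a bar laid on it lies 11 to 23 mm above the true ring top.
- lid (a joint): How far the pot's sprung lid is pressed down, in m: 0 up, 0.003 to 0.015 with the bar locked, 0.011 to 0.023 with the bar on the ring (by ring height), 0.027 at its stop. The spring pushes up with 7.5 N at 0 (more than the bar's weight) and 0.4 N more per mm.
- ring (a joint): How far the collar ring (with its hooks) is pushed down on its stiff buffers from where it stands, in m: 0 untouched, 0.009 at its stop. It gives only above about 8 N and then 1 mm per 4 N; more than 0.0035 is forcing it. Says nothing of the height at which it stands.
- jar: Amber jar with a black cap, 64 mm across, 85 mm high, loose; to be left alone. Origin: centre of its underside.
- cup: Steel cup, 72 mm across, 75 mm high, loose; to be left alone. Origin: centre of its underside.
- spatula: Wooden spatula, 200 mm long along its x, loose, lying flat; to be left alone. Origin: on its underside near its middle.
There are look-alikes about, which are no part of the job. Leave any brown look-alike of the pot alone. There is more than one size of the bar; the job needs the smaller.

How it is judged (in metres and radians):
On the way:
1. the bar has been drawn right out of the shelf, lies flat on the bench and has been let go (x of bar in the frame of shelf_mouth below -0.115 m and height (world z) of bar below 0.004 m and angle between bar's own z axis and vertical below 0.04 rad and linear speed of bar below 0.02 m/s and contact force between the fingers and bar below 0.05 N), for 0.2 s.
At the end, for the whole second after the job is handed in: The bar is at rest, level (0.02 rad), grip up, under both hooks: parallel to the line of the hooks (0.04 rad), its middle within 8 mm lengthwise and 6 mm sideways of the pot axis, its underside 114.5 to 129.5 mm above the bench, the lid held down 1.5 to 16.5 mm by it (x of bar in the frame of pot between -0.008 and 0.008 m and y of bar in the frame of pot between -0.006 and 0.006 m and z of bar in the frame of pot between 0.1145 and 0.1295 m and angle between the x axis of bar and the x axis of pot, either way round below 0.04 rad and angle between bar's own z axis and vertical below 0.02 rad and value of joint lid between 0.0015 and 0.0165 m and linear speed of bar below 0.02 m/s and angular speed of bar below 0.1 rad/s); the robot touches nothing.
It fails at once if the jar is pushed more than 30 mm or tipped over (distance of jar from where it was at the start of the episode above 0.03 m or angle between jar's own z axis and vertical above 0.5 rad).
It fails at once if the cup is pushed more than 30 mm or tipped over (distance of cup from where it was at the start of the episode above 0.03 m or angle between cup's own z axis and vertical above 0.5 rad).
It fails at once if the spatula is pushed more than 30 mm (distance of spatula from where it was at the start of the episode above 0.03 m).
It fails at once if the ring is forced more than 3.5 mm down on its buffers (value of joint ring above 0.0035 m).
It also fails if it takes over 61 s, if anything falls off the work surface, if the arm or the gripper's body presses on something with over 40 N, if the wrist force passes 120 N, or if a joint passes its speed limit or range.

## Working session

There is one attempt and no reset: what is moved stays moved. The work goes in short steps, each a Python script; the robot and the scene stay as the last script left them, time stands still between calls to the robot, and variables do not carry over. Pictures are saved under pics/ and viewed, and the job is handed in when it is done.

```bash
ls; mkdir -p pics
python3 - <<'E'
from bench import bot, solve_ik, imaging
import cv2, numpy as np
s=bot.get_state(); print(s)
for n in ("top","side","wrist"):
    m=imaging.camera_model(n); print(n,m)
    cv2.imwrite(f"pics/{n}0.png",imaging.capture(n))
E
```

```text
pics
{'t': 0.0, 'qpos': array([-1.47517460e+00,  3.26926690e-01, -1.93640407e-01,  1.05202086e+00,
       -3.94948861e-06,  1.43658101e+00]), 'joint_velocities': array([ 0.00140517,  0.00051612, -0.00091328, -0.00029167, -0.00178951,
        0.00115273]), 'effort': array([-2.39684096e-04, -4.43395042e+01,  2.62443441e+01,  1.55500369e-02,
       -2.14991423e-04,  2.51105504e-06]), 'tcp_pos': array([ 125.24235294, -534.91315944,  230.4897679 ]), 'orientation': array([-3.13981661e+00, -2.35828966e-04,  2.29836840e-01]), 'contact_force': array([ 1.14176886, -0.95757664, -0.43361499]), 'wrist_torque': array([0.01855098, 0.06604282, 0.01815691]), 'opening': 1.0010814858011952}
top {'K': array([[472.90543018,   0.        , 326.21048537],
       [  0.        , 472.90543018, 243.01809763],
       [  0.        ,   0.        ,   1.        ]]), 'k1': -0.051063445762037245, 'position': array([ 443.07872968,   23.90502007, 1450.42753859]), 'rotation': array([ 0.06772713, -0.02259689, -1.59132649])}
side {'K': array([[439.1501154 ,   0.        , 315.4800991 ],
       [  0.        , 439.1501154 , 231.99231127],
       [  0.        ,   0.        ,   1.        ]]), 'k1': 0.013735362428206891, 'position': array([ 287.2986885 ,  935.17092927, 1119.23958335]), 'rotation': array([ 0.75912015, -0.01576994, -2.8412392 ])}
wrist {'K': array([[417.16020794,   0.        , 323.60077588],
       [  0.        , 417.16020794, 239.92411519],
       [  0.        ,   0.        ,   1.        ]]), 'k1': -0.0074811265474609215, 'position': array([ 205.87377379, -518.4527585 ,  373.22469165]), 'rotation': array([-0.32554966,  0.00226048, -1.34195   ])}
```

View pics/top0.png

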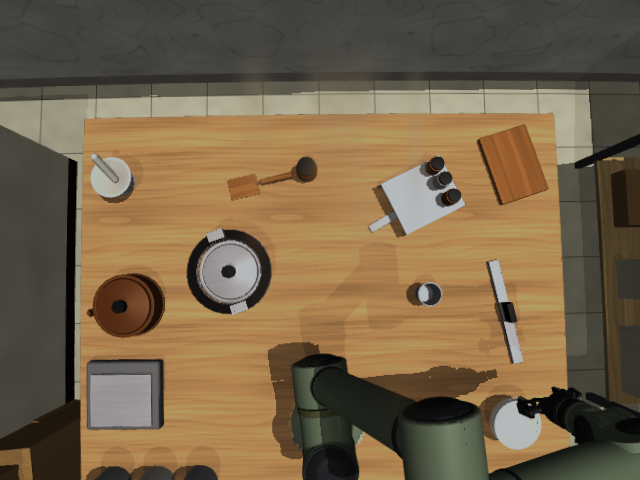

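View pics/side0.png

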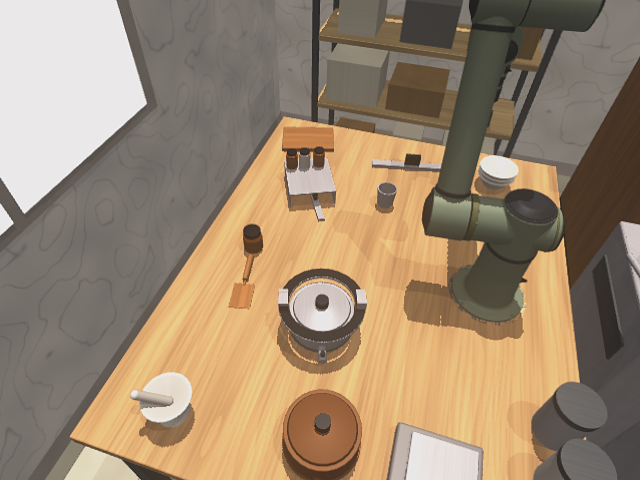

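View pics/wrist0.png

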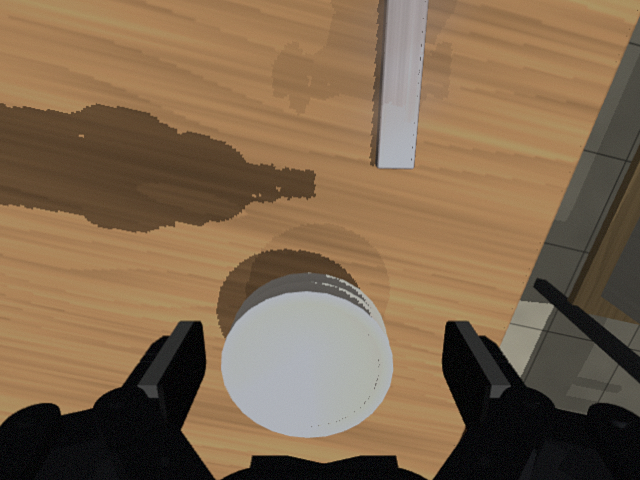

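Top view: the bar to use is the short end at about (378,225), under the shelf at (422,198). The long loose bar at (506,312) is the larger look-alike. The steel pot with hooks is at (229,271); the brown pot at (125,305) is a look-alike. The jar is at (306,169), the spatula at (258,183) and the cup at (428,294). Next I'll enlarge these areas to confirm.

```bash
cat > h.py <<'E'
from bench import bot, solve_ik, imaging
import cv2, numpy as np
from scipy.spatial.transform import Rotation as R
def cm(n):
    m=imaging.camera_model(n); r=np.asarray(m['rotation'])
    m['R']=R.from_euler('xyz',r).as_matrix() if r.shape==(3,) else r
    return m
def ray(m,uv):
    K=m['K']; d=np.array([(uv[0]-K[0,2])/K[0,0],(uv[1]-K[1,2])/K[1,1]])
    u=d.copy()
    for _ in range(10): u=d/(1+m['k1']*(u@u))
    v=m['R']@np.array([u[0],-u[1],-1.]); return v/np.linalg.norm(v)
def onz(m,uv,z):
    v=ray(m,uv); p=m['position']; return p+v*(z-p[2])/v[2]
def proj(m,P):
    c=m['R'].T@(np.asarray(P,float)-m['position']); s=np.array([c[0]/-c[2],-c[1]/-c[2]])
    s=s*(1+m['k1']*(s@s)); return s*m['K'][0,0]+m['K'][:2,2]
def tri(m1,a,m2,b):
    d1,d2=ray(m1,a),ray(m2,b);p1,p2=m1['position'],m2['position']
    s=np.linalg.lstsq(np.c_[d1,-d2],p2-p1,rcond=None)[0]
    q1,q2=p1+s[0]*d1,p2+s[1]*d2
    return (q1+q2)/2,np.linalg.norm(q1-q2)
E
python3 - <<'E'
from h import *
t=cv2.imread('pics/top0.png')
a=cv2.resize(t[140:250,350:480],None,fx=5,fy=5,interpolation=cv2.INTER_CUBIC);cv2.imwrite('pics/c_shelf.png',a)
a=cv2.resize(t[220:325,175:285],None,fx=5,fy=5,interpolation=cv2.INTER_CUBIC);cv2.imwrite('pics/c_pot.png',a)
m=cm('top')
for n,uv,z in [('barend',(371,230),12),('shelf c',(422,198),66),('pot',(229,271),131),('cup',(428,294),75),('bigA',(492,261),12),('bigB',(518,362),12)]: print(n,onz(m,uv,z))
E
```

```text
barend [ 577.33957311 -148.63421788   12.        ]
shelf c [ 665.16199109 -297.1039013    66.        ]
pot [459.16204399 264.08033837 131.        ]
cup [ 381.0501205  -303.01943925   75.        ]
bigA [ 474.659292   -521.09904936   12.        ]
bigB [ 163.76853619 -590.37126717   12.        ]
```

View pics/c_shelf.png

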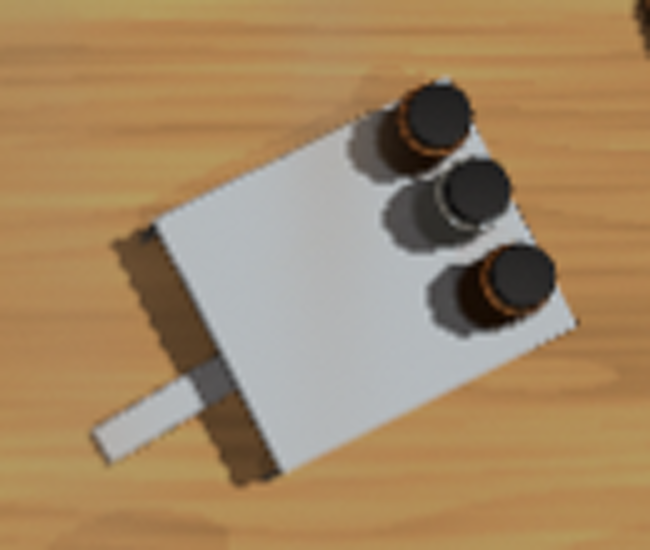

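View pics/c_pot.png

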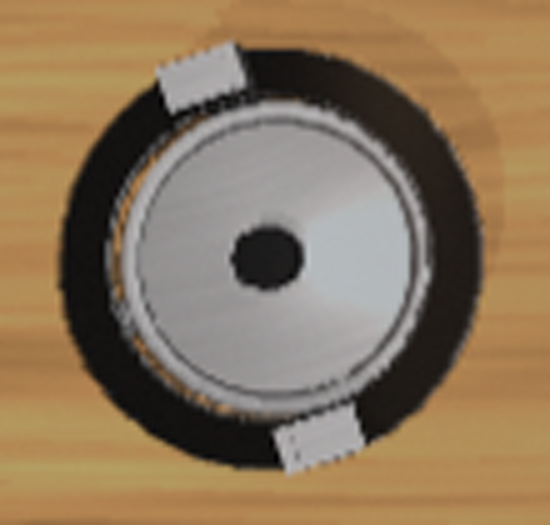

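The crops agree: the protruding stub belongs to the shelf bar, and the loose bar is about 318 mm long, so it's the larger look-alike. Next come the poses of the shelf, bar and pot.

Run:
```python
from h import *
m=cm('top')
c=lambda x,y,ox,oy:(x/5+ox-0.4,y/5+oy-0.4)
S=[onz(m,c(x,y,350,140),66) for x,y in [(155,222),(280,475),(577,323),(447,78)]]
for i in range(4): print('edge',np.linalg.norm(S[i]-S[(i+1)%4]),S[i].round(1))
mouth=(S[0]+S[1])/2
dx=((S[2]+S[3])-(S[0]+S[1]));print('mouth',mouth,'yaw',np.arctan2(dx[1],dx[0]))
B=[onz(m,c(x,y,350,140),12) for x,y in [(92,437),(112,464)]]
print('barend',B,np.linalg.norm(B[0]-B[1]),np.mean(B,0))
f=[onz(m,c(x,y,350,140),12) for x,y in [(216,357),(236,390)]]
d=np.mean(f,0)-np.mean(B,0);print('bar yaw',np.arctan2(d[1],d[0]),np.linalg.norm(d))
t=np.mean(B,0)-mouth; a=np.arctan2(dx[1],dx[0]);print('end in mouth frame',t[0]*np.cos(a)+t[1]*np.sin(a),-t[0]*np.sin(a)+t[1]*np.cos(a))
print('boss',onz(m,c(268,258,175,220),131))
for z in (136,142,148):
  h=[onz(m,c(x,y,175,220),z) for x,y in [(201,78),(319,437)]];e=h[0]-h[1]
  print(z,h[0].round(1),h[1].round(1),np.mean(h,0),np.linalg.norm(e),np.arctan2(e[1],e[0]))
```

```text
edge 167.47378402360565 [ 709.1 -174.6   66. ]
edge 201.85114463409073 [ 556.8 -244.4   66. ]
edge 166.2777966445254 [ 644.6 -426.1   66. ]
edge 198.1213260197925 [ 794.2 -353.5   66. ]
mouth [ 632.93490105 -209.47275353   66.        ] yaw -1.1236626346788001
barend [array([ 586.73476388, -139.66485173,   12.        ]), array([ 569.90551839, -151.50559575,   12.        ])] 20.577335175842876 [ 578.32014113 -145.58522374   12.        ]
bar yaw -1.0352820300199839 90.50846214813758
end in mouth frame -81.22123850963862 -21.62172237149343
boss [458.64928792 266.30788375 131.        ]
136 [559.3 302.  136. ] [359.5 238.1 136. ] [459.39050088 270.05568904 136.        ] 209.8206690836527 0.30924205084859446
142 [558.8 300.7 142. ] [359.8 237.1 142. ] [459.31604213 268.93207898 142.        ] 208.86289546924937 0.30924205084859435
148 [558.3 299.4 148. ] [360.2 236.2 148. ] [459.24158338 267.80846891 148.        ] 207.90512185484621 0.3092420508485942
```

The shelf's sizes match, at 167x200 mm against 170x200. The bar end lies 81 mm outside the mouth and the hooks come out 209 mm apart. I'll refine the bar's position with the wrist camera.

Run:
```python
from h import *
bot.move_ptp([610,-205,240],[np.pi,0,2.05])
bot.dwell(0.2)
m=cm('wrist'); im=imaging.capture('wrist'); cv2.imwrite('pics/w1.png',im)
np.save('w1.npy',m,allow_pickle=True)
print(bot.get_state()['t'],bot.get_state()['tcp_pos'],bot.get_state()['contact_force'],m['position'],m['rotation'],proj(m,[578,-145.6,12]))
```

```text
2.5083 [ 609.6929387  -205.72947008  240.04161947] [ 0.4622683  -0.10089822  0.83105007] [ 572.01111115 -134.60516227  382.66931568] [-0.32562694 -0.00051584  0.47679727] [323.69913959 114.67238691]
```

View pics/w1.png

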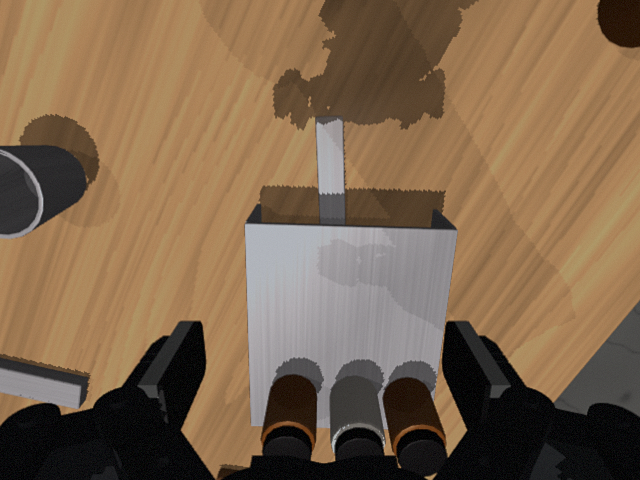

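The wrist view shows the bar stub at columns 316–345, rows 117–222, coming out of the shelf mouth at row 225. I'll take its edges by mask.

Run:
```python
from h import *
m=np.load('w1.npy',allow_pickle=True).item(); im=cv2.imread('pics/w1.png')
cv2.imwrite('pics/w1c.png',cv2.resize(im[105:235,280:380],None,fx=4.5,fy=4.5,interpolation=cv2.INTER_CUBIC))
hsv=cv2.cvtColor(im,cv2.COLOR_BGR2HSV)
L=[];Rr=[]
for r in range(128,188,3):
    x=np.where(hsv[r,300:360,1]<60)[0]+300
    L.append((x.min()-.5,r));Rr.append((x.max()+.5,r))
pl=np.array([onz(m,p,12) for p in L]);pr=np.array([onz(m,p,12) for p in Rr])
mid=(pl+pr)/2; w=np.linalg.norm(pl-pr,axis=1);print('width',w.round(1), L[0],Rr[0],L[-1],Rr[-1])
for q in(pl,pr,mid):
    v=np.linalg.svd(q-q.mean(0))[2][0]; v=v*np.sign(-v[1]);print(np.arctan2(v[1],v[0]),q.mean(0))
A,B=onz(m,(247,223.5),66),onz(m,(456,230.5),66);print('mouth',A,B,np.linalg.norm(A-B),(A+B)/2)
n=B-A;print('yaw',np.arctan2(n[1],n[0])+np.pi/2, np.arctan2(n[1],n[0])-np.pi/2)
print([onz(m,(u,v),12).round(1) for u,v in ((317,118),(343,117),(317,123),(343,123))])
```

```text
width [23.2 23.3 23.3 23.4 24.3 24.4 23.5 23.6 23.6 23.7 23.8 23.8 23.9 23.9
 23.1 23.1 24.1 23.2 24.2 24.2] (np.float64(315.5), 128) (np.float64(342.5), 128) (np.float64(317.5), 185) (np.float64(344.5), 185)
-1.0568427874408015 [ 588.65999254 -180.00033632   12.        ]
-1.050346225463917 [ 609.70354697 -169.13095603   12.        ]
-1.0536008065363205 [ 599.18176976 -174.56564617   12.        ]
mouth [ 561.10855303 -245.13922807   66.        ] [ 711.22354161 -174.15005184   66.        ] 166.0541265343315 [ 636.16604732 -209.64463996   66.        ]
yaw 2.01252875874782 -1.1290638948419731
[array([ 574.2, -150.6,   12. ]), array([ 593.5, -139.7,   12. ]), array([ 576. , -154.3,   12. ]), array([ 595.8, -144.1,   12. ])]
```

View pics/w1c.png

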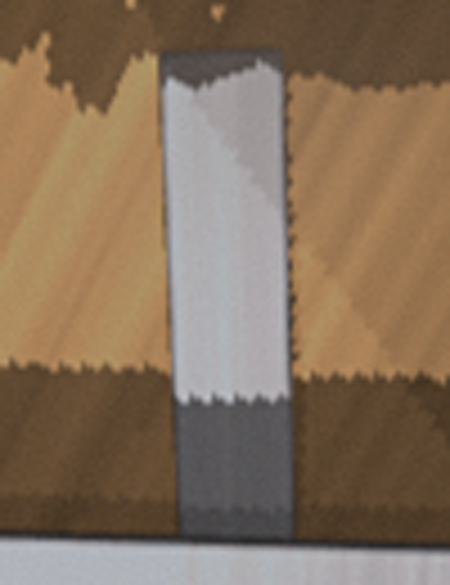

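Wrist measurement: end centre about (584,-146), bar yaw -1.054, width 23.6 mm (true 24). The mouth is at (636,-210) with yaw -1.129. Now I'll grip the end and draw it out.

Run:
```python
from h import *
yaw=-1.0536; d=np.array([np.cos(yaw),np.sin(yaw)]); E=np.array([583.8,-146.])
g=E+18*d; o=[np.pi,0,yaw+np.pi]
P=lambda q,z:[q[0],q[1],z]
bot.movel(P(g-20*d,200),o and R.from_euler('xyz',o).as_euler('xyz').tolist(),max_speed=200)
bot.movel(P(g,80),max_speed=200)
print('hit',bot.movel(P(g,1.5),max_speed=60,threshold=6))
s=bot.get_state();print(s['tcp_pos'],s['orientation'],s['contact_force'],s['opening'])
bot.grip(0.0,40); s=bot.get_state();print('grip',s['opening'],s['contact_force'],s['tcp_pos'],s['t'])
cv2.imwrite('pics/w2.png',imaging.capture('wrist'))
```

```text
hit False
[ 593.06722191 -161.80471585    1.97796514] [3.14107767e+00 6.70088997e-04 2.08795640e+00] [0.30833296 0.79038681 0.02964678] 0.9973622171990573
grip 0.2658854613126868 [ 0.34952101 -0.13704075  2.57761375] [ 592.82891297 -161.73257505    1.73981175] 5.8583
```

View pics/w2.png

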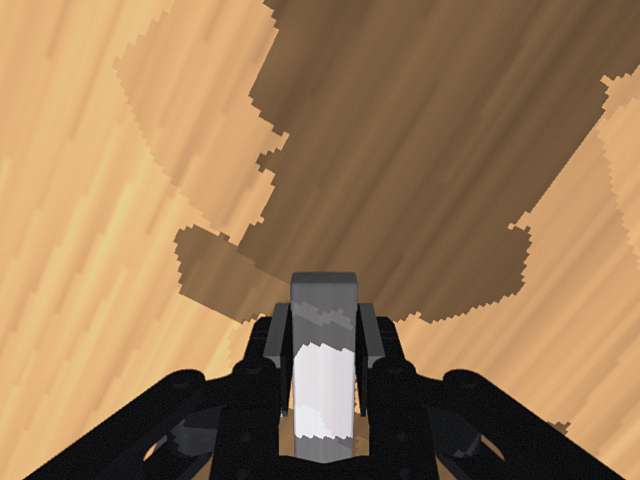

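The bar end is held between the pads (end edge at row 275, opening about 23 mm). Drawing it out.

Run:
```python
from h import *
yaw=-1.0536; d=np.array([np.cos(yaw),np.sin(yaw)]); E=np.array([583.8,-146.])
g=E+18*d-182*d
print(bot.movel([g[0],g[1],1.5],max_speed=100,threshold=30))
s=bot.get_state();print(s['tcp_pos'],s['contact_force'],s['opening'],s['t'])
bot.grip(0.6,40)
bot.movel([g[0],g[1],120],max_speed=200)
bot.movel([g[0]-d[0]*-30,g[1]+d[1]*30,240],max_speed=250)
bot.dwell(0.1)
m=cm('wrist'); im=imaging.capture('wrist'); cv2.imwrite('pics/w3.png',im); np.save('w3.npy',m,allow_pickle=True)
cv2.imwrite('pics/t3.png',imaging.capture('top'))
print(bot.get_state()['t'])
```

```text
False
[503.05414975  -3.48694429   1.69876176] [ 1.76431953 -2.96145519  5.53302149] 0.26715986985930956 7.875
9.8417
```

View pics/w3.png

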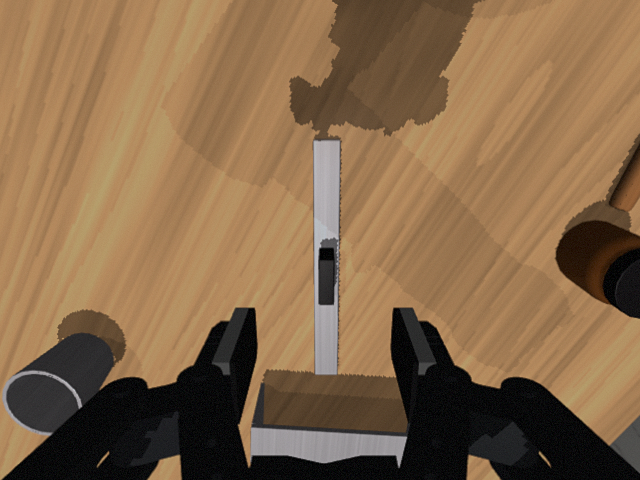

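View pics/t3.png

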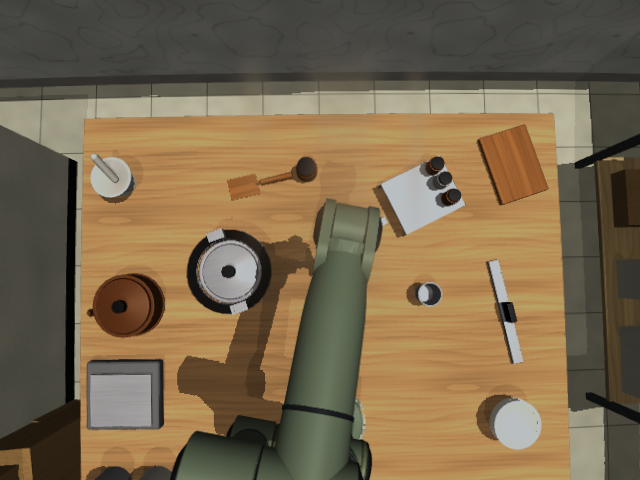

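The bar is fully out and flat on the bench, at columns 314–340 and rows 138–374. Its black grip is at about (326,277) and the fingers are open. I'll measure its pose.

Run:
```python
from h import *
m=np.load('w3.npy',allow_pickle=True).item(); im=cv2.imread('pics/w3.png')
cv2.imwrite('pics/w3c.png',cv2.resize(im[230:320,290:360],None,fx=6,fy=6,interpolation=cv2.INTER_CUBIC))
hsv=cv2.cvtColor(im,cv2.COLOR_BGR2HSV)
L=[];Rr=[]
for r in list(range(145,230,4))+list(range(312,366,4)):
    x=np.where(hsv[r,305:350,1]<60)[0]+305
    L.append((x.min()-.5,r));Rr.append((x.max()+.5,r))
pl=np.array([onz(m,p,12) for p in L]);pr=np.array([onz(m,p,12) for p in Rr]);mid=(pl+pr)/2
print(np.linalg.norm(pl-pr,axis=1).round(1))
c=mid.mean(0);v=np.linalg.svd(mid-c)[2][0];v*=np.sign(-v[1]);print('yaw',np.arctan2(v[1],v[0]))
e1,e2=onz(m,(327,138.5),12),onz(m,(326,374.5),12);print(e1,e2,np.linalg.norm(e1-e2),'centre',(e1+e2)/2, 'line pt',c+v*(((e1+e2)/2-c)@v))
```

```text
[23.4 24.3 23.5 23.6 23.6 23.7 23.8 23.9 23.9 24.  24.1 24.1 24.2 24.3
 24.4 24.4 24.5 24.6 23.8 23.8 23.9 23.1 23.7 23.8 24.9 24.  24.  24.1
 24.2 24.3 24.4 24.5 23.5 23.6 23.7 23.8]
yaw -1.054586995912303
[492.77784995  14.62661145  12.        ] [ 611.04124318 -194.4554672    12.        ] 240.2114605798155 centre [551.90954656 -89.91442787  12.        ] line pt [551.43541959 -90.18351359  12.        ]
```

View pics/w3c.png

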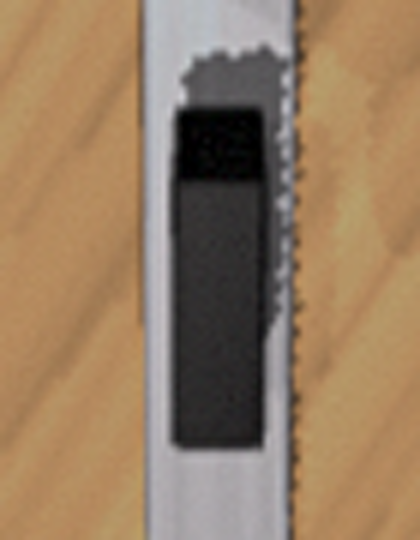

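The bar's length checks at 240.2 mm, with its centre at (551.5,-90.2) and yaw -1.0546. That puts it 144 mm outside the mouth. Before picking it up, a close look at the pot.

Run:
```python
from h import *
bot.move_ptp([459,267,290],[np.pi,0,1.88])
bot.dwell(0.15)
m=cm('wrist'); im=imaging.capture('wrist'); cv2.imwrite('pics/w4.png',im); np.save('w4.npy',m,allow_pickle=True)
print(bot.get_state()['t'],m['position'])
```

```text
11.2167 [434.85873841 342.57657903 432.29048166]
```

View pics/w4.png

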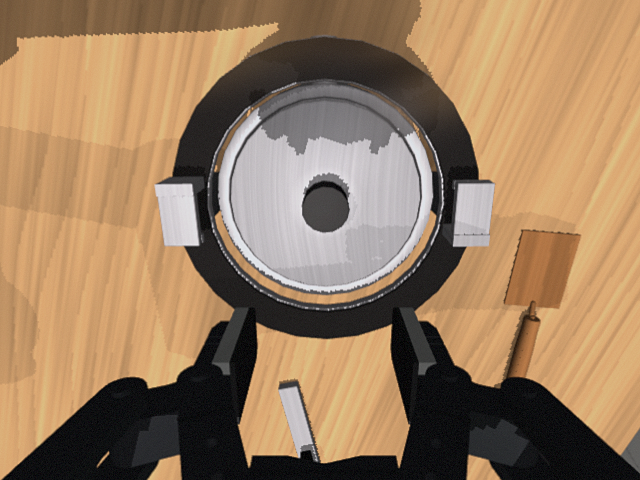

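Run:
```python
from h import *
im=cv2.imread('pics/w4.png')
f=lambda x0,y0:cv2.resize(im[y0:y0+90,x0:x0+66],None,fx=6,fy=6,interpolation=cv2.INTER_CUBIC)
cv2.imwrite('pics/w4c.png',np.hstack([f(147,170),f(440,170)]))
g=cv2.cvtColor(im,cv2.COLOR_BGR2GRAY)
bl=(g[170:245,290:365]<70).astype(np.uint8);n,l,s,c=cv2.connectedComponentsWithStats(bl);
i=1+np.argmax(s[1:,4]);print(s[i],c[i]+[290,170])
print('bossprior',proj(np.load('w4.npy',allow_pickle=True).item(),[458.6,266.3,131]))
```

```text
[ 13  11  46  51 677] [330.42245199 203.45199409]
bossprior [323.13409892 212.1299889 ]
```

View pics/w4c.png

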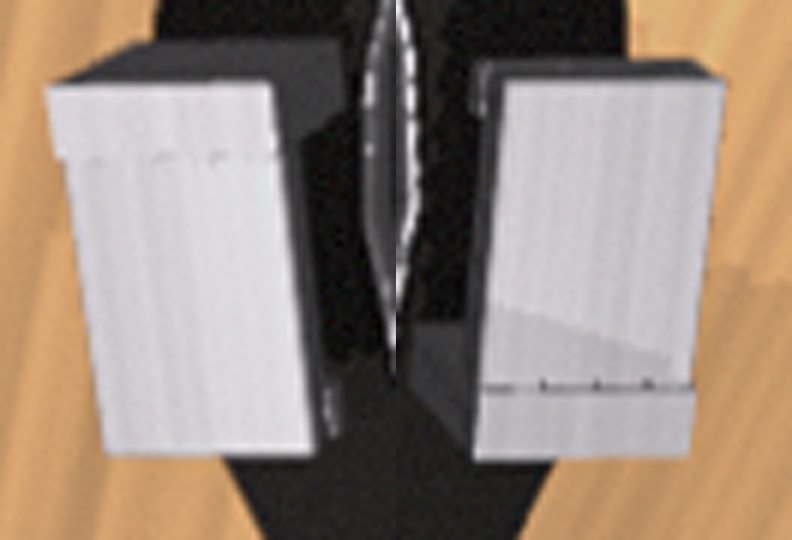

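Run:
```python
from h import *
m=np.load('w4.npy',allow_pickle=True).item(); im=cv2.imread('pics/w4.png')
pl=lambda x,y:(147+x/6-.42,170+y/6-.42); pr=lambda x,y:(440+(x-396)/6-.42,170+y/6-.42)
Lc=[pl(*p) for p in [(48,86),(275,82),(315,455),(106,455)]];Rc=[pr(*p) for p in [(505,80),(725,82),(690,458),(475,460)]]
for z in (134,138,142,146,150):
    a=np.array([onz(m,p,z) for p in Lc]);b=np.array([onz(m,p,z) for p in Rc]);e=b.mean(0)-a.mean(0)
    print(z,'sep',np.linalg.norm(e).round(1),'yaw',np.arctan2(e[1],e[0]).round(4),'mid',((a.mean(0)+b.mean(0))/2).round(1),'w',[np.linalg.norm(q[i]-q[j]).round(1) for q in(a,b) for i,j in((0,1),(3,2),(1,2),(0,3))])
# boss top: gray disc
cv2.imwrite('pics/w4b.png',cv2.resize(im[165:245,285:370],None,fx=7,fy=7,interpolation=cv2.INTER_CUBIC))
# hook top in both views
t=cm('top')
print(tri(m,np.mean(Rc,0),t,(214.8,235.2)),tri(m,np.mean(Lc,0),t,(238.4,307)))
```

```text
134 sep 219.0 yaw 0.306 mid [460.8 265.3 134. ] w [np.float64(27.4), np.float64(26.5), np.float64(47.6), np.float64(47.2), np.float64(26.6), np.float64(27.2), np.float64(48.1), np.float64(48.5)]
138 sep 216.0 yaw 0.306 mid [460.4 266.3 138. ] w [np.float64(27.1), np.float64(26.1), np.float64(47.0), np.float64(46.5), np.float64(26.2), np.float64(26.9), np.float64(47.4), np.float64(47.9)]
142 sep 213.1 yaw 0.306 mid [460.1 267.4 142. ] w [np.float64(26.7), np.float64(25.8), np.float64(46.3), np.float64(45.9), np.float64(25.9), np.float64(26.5), np.float64(46.8), np.float64(47.2)]
146 sep 210.2 yaw 0.306 mid [459.7 268.4 146. ] w [np.float64(26.3), np.float64(25.4), np.float64(45.7), np.float64(45.3), np.float64(25.5), np.float64(26.1), np.float64(46.1), np.float64(46.6)]
150 sep 207.2 yaw 0.306 mid [459.4 269.4 150. ] w [np.float64(26.0), np.float64(25.1), np.float64(45.0), np.float64(44.6), np.float64(25.1), np.float64(25.8), np.float64(45.5), np.float64(45.9)]
(array([558.88509757, 300.23608335, 146.65447705]), np.float64(1.3965445329369424)) (array([359.58564202, 236.81420268, 145.15611508]), np.float64(0.9682440239400664))
```

View pics/w4b.png

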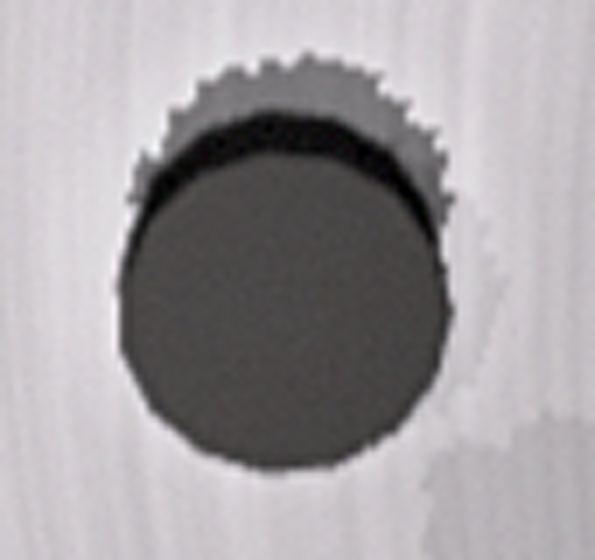

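Hook tops come out at about z 146 by two methods (hook spacing 210 mm, and triangulating two views). So the ring stands near 118, roughly 4 mm high. The pot's centre is about (459.7,268.4) with yaw about 0.313, correcting for the back walls being thicker than the lips. The right hook opens towards the image top, i.e. +y, as described. Now the pick-up.

Run:
```python
from h import *
m=np.load('w4.npy',allow_pickle=True).item();print('boss',onz(m,(325.1,209.0),131))
yaw=-1.0546; c=[551.5,-90.2]
bot.move_ptp([c[0],c[1],130],[np.pi,0,yaw+np.pi])
print('hit',bot.movel([c[0],c[1],16],max_speed=90,threshold=8))
s=bot.get_state();print(s['tcp_pos'],s['contact_force'],s['t'])
bot.grip(0.0,80); s=bot.get_state();print('grip',s['opening'],s['contact_force'],s['wrist_torque'],s['tcp_pos'],s['t'])
bot.movel([c[0],c[1],150],max_speed=200)
bot.dwell(0.1)
cv2.imwrite('pics/w5.png',imaging.capture('wrist'));cv2.imwrite('pics/s5.png',imaging.capture('side'))
s=bot.get_state();print(s['opening'],s['contact_force'],s['wrist_torque'],s['t'])
```

```text
boss [459.27010739 269.03248258 131.        ]
hit False
[552.03171901 -90.36855825  16.57467876] [0.3822477  0.49530056 0.58282737] 14.125
grip 0.15046080841198706 [0.14410647 0.3128999  3.69500075] [0.12579059 0.0825383  0.00108329] [551.92505229 -90.2491806   16.50388357] 14.55
0.15139233294135693 [-0.29417435  0.46643167 -3.33427778] [-0.02817091  0.00017692  0.01418535] 15.5667
```

View pics/w5.png

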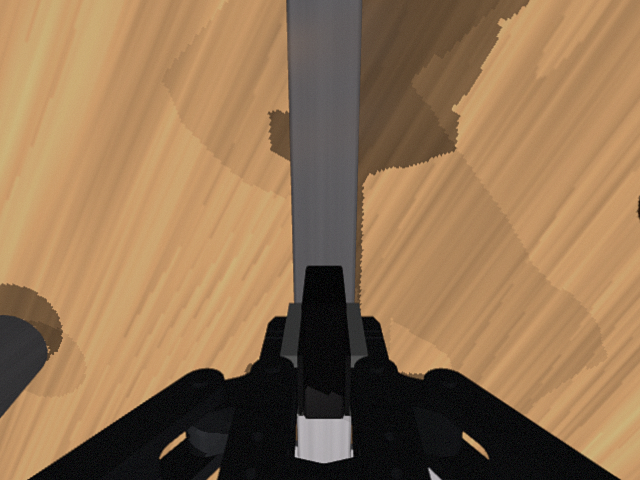

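View pics/s5.png

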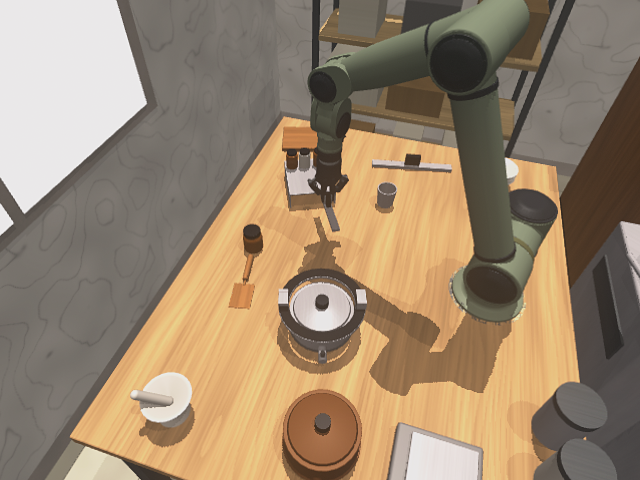

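The bar is held by its grip and level. I'll check where it sits lengthwise in the jaws, then carry it over the pot at 40° anticlockwise.

Run:
```python
from h import *
m=cm('wrist');s=bot.get_state();p=s['tcp_pos'];y=s['orientation'][2];d=np.array([np.cos(y),np.sin(y),0])
for k in(18,20,22,24,26): print(k,[proj(m,p+k*d+[0,0,h]).round(1).tolist() for h in (29,0)])
C=[459.5,268.4];a=0.313
o=[np.pi,0,a+0.70-np.pi]
bot.movel([520,-30,230],max_speed=250)
bot.move_ptp([C[0],C[1],190],o)
bot.dwell(0.2)
cv2.imwrite('pics/s6.png',imaging.capture('side'));cv2.imwrite('pics/w6.png',imaging.capture('wrist'))
s=bot.get_state();print(s['tcp_pos'],s['orientation'],s['contact_force'],s['wrist_torque'],s['qpos'],s['t'])
print(solve_ik([C[0],C[1],130],[np.pi,0,a-np.pi]))
```

```text
18 [[325.9, 314.7], [325.6, 276.7]]
20 [[325.9, 308.8], [325.6, 271.7]]
22 [[325.9, 302.9], [325.6, 266.7]]
24 [[325.9, 296.9], [325.6, 261.6]]
26 [[325.9, 290.9], [325.6, 256.6]]
[459.88656745 267.84155139 190.09072851] [-3.14139388e+00  1.20243650e-04 -2.12993604e+00] [ 0.15332573  0.04301603 -3.6285574 ] [-0.00228842  0.00365972  0.03532424] [ 3.88697197e-01  3.25114531e-01 -3.04899332e-01  9.40568832e-01
 -9.12823258e-05 -6.22959418e-01] 17.7583
[ 0.38990326  0.38491662 -0.38666264  0.79921707  0.          0.07690326]
```

View pics/s6.png

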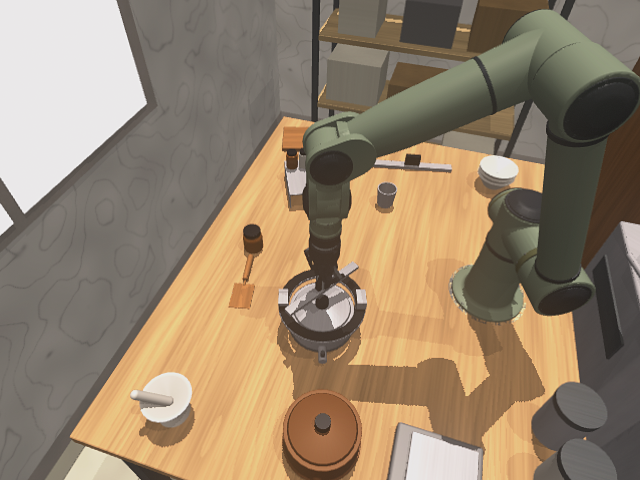

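View pics/w6.png

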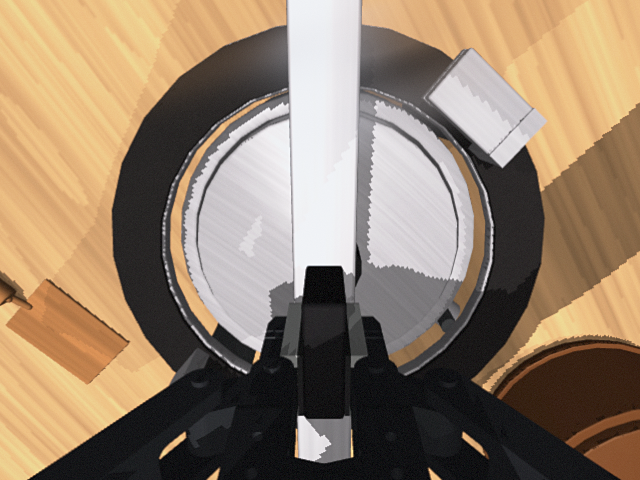

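The bar is slantwise over the pot. The hook at (485,105) has its lip side towards the bar, which suits a clockwise turn. Now I'll feel down in small steps.

Run:
```python
from h import *
C=[459.5,268.4]
bot.movel([C[0],C[1],152],max_speed=80)
bot.dwell(0.1)
rec=[]
def F():
    v=[]
    for _ in range(4): bot.dwell(0.02); s=bot.get_state(); v.append(np.r_[s['contact_force'],s['tcp_pos'][2]])
    return np.mean(v,0)
z=152.; 
while z>124:
    z-=1 if z<143 else 2
    hit=bot.movel([C[0],C[1],z],max_speed=25,threshold=6)
    f=F(); rec.append((f[3],f[2])); print(z,f.round(2),hit,flush=True)
    if hit: break
    if len(rec)>4 and rec[-4][1]>2:
        k=np.polyfit([r[0] for r in rec[-4:-1]],[r[1] for r in rec[-4:-1]],1)
        if f[2]-np.polyval(k,f[3])>2.5: print('LAND',np.polyval(k,f[3])); break
print(bot.get_state()['t'])
cv2.imwrite('pics/w7.png',imaging.capture('wrist'));cv2.imwrite('pics/s7.png',imaging.capture('side'))
```

```text
150.0 [-2.1000e-01  3.0000e-02 -3.5400e+00  1.5015e+02] False
148.0 [ 8.0000e-02  1.7000e-01 -3.7100e+00  1.4787e+02] False
146.0 [-1.8800e+00 -1.3000e-01  2.6800e+00  1.4658e+02] False
144.0 [ -1.34  -0.21   3.54 144.21] False
142.0 [-1.4900e+00  9.0000e-02  4.3400e+00  1.4215e+02] False
141.0 [ -0.92  -0.     5.23 141.17] False
140.0 [-1.0600e+00  1.0000e-01  5.0900e+00  1.4018e+02] False
139.0 [ -0.77  -0.48   5.71 139.22] False
138.0 [ -0.82  -0.4    6.65 138.27] False
137.0 [-1.0100e+00  7.0000e-02  6.4600e+00  1.3733e+02] False
136.0 [ -1.27  -0.26   6.73 136.36] False
135.0 [-1.6800e+00 -3.0000e-02  7.4400e+00  1.3542e+02] False
134.0 [ -2.59  -0.46   9.34 134.73] False
133.0 [ -4.59  -1.54  15.74 134.56] False
LAND 9.308262854464175
22.9167
```

View pics/w7.png

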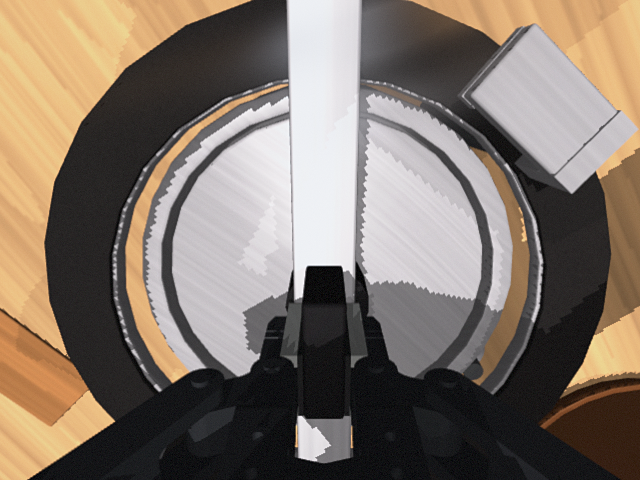

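It landed with a clear force jump, 9.3 to 15.7 N at TCP z 134.6. The lid is down about 12.4 mm, so the ring is near 118.6, agreeing with vision. Now I'll turn clockwise in steps, watching force and torque.

Run:
```python
from h import *
C=[459.5,268.4];a=0.313
for off in (0.70,0.55,0.42,0.32,0.24,0.18,0.12,0.07,0.03,0.0):
    hit=bot.movel([C[0],C[1],133.4],rot=[np.pi,0,a+off-np.pi],max_speed=20,threshold=12)
    bot.dwell(0.04); s=bot.get_state()
    print(off,hit,s['contact_force'].round(1),s['wrist_torque'].round(2),s['tcp_pos'].round(1),round(s['orientation'][2]+np.pi-a,3),round(s['t'],2),flush=True)
    if hit or abs(s['wrist_torque'][2])>1.5 or s['contact_force'][2]>19: print('STOP');break
cv2.imwrite('pics/w8.png',imaging.capture('wrist'));cv2.imwrite('pics/s8.png',imaging.capture('side'))
```

```text
0.7 False [-4.7 -1.2 14. ] [-0.35  0.78  0.01] [459.8 268.5 134.7] 0.7 23.31
0.55 False [-1.2 -0.2 11.7] [-0.18  0.33 -0.27] [460.6 268.8 134.7] 0.549 23.65
0.42 False [ 0.4 -1.4 10.4] [-0.16  0.21 -0.19] [460.9 268.8 134.7] 0.419 23.98
0.32 False [-0.2 -0.1 11.3] [-0.2   0.13 -0.17] [461.  268.8 134.7] 0.319 24.27
0.24 False [-0.3  0.  11.1] [-0.23  0.03 -0.13] [461.1 268.8 134.7] 0.239 24.56
0.18 False [ 0.7 -0.4 10.5] [-0.18  0.14 -0.2 ] [461.1 268.8 134.7] 0.179 24.85
0.12 False [-0.1  0.8 10.4] [-0.19  0.14 -0.14] [461.1 268.8 134.7] 0.119 25.14
0.07 False [-0.2  0.4 10.6] [-0.27  0.07 -0.23] [461.2 268.8 134.7] 0.069 25.43
0.03 False [ 0.4 -1.3 11.7] [-0.2   0.04 -0.16] [461.2 268.7 134.7] 0.029 25.73
0.0 False [ 0.8 -0.   9.9] [-0.28  0.1  -0.07] [461.2 268.7 134.7] -0.0 26.02
```

View pics/w8.png

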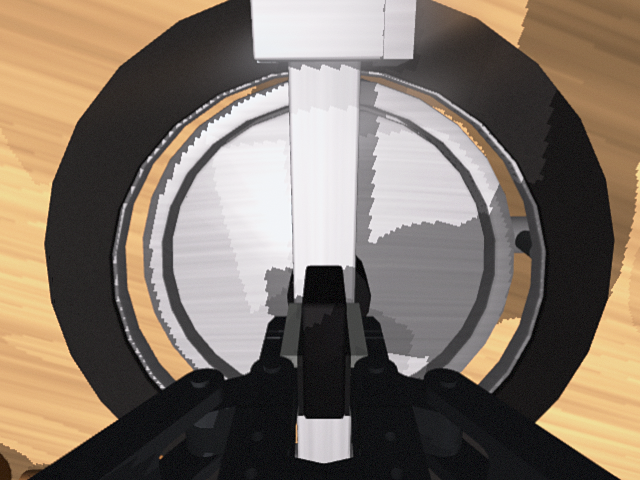

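```bash
python3 -c "
import cv2;i=cv2.imread('pics/s8.png');cv2.imwrite('pics/s8c.png',cv2.resize(i[245:365,250:400],None,fx=5,fy=5,interpolation=2))"
```

```text
(no output)
```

View pics/s8c.png

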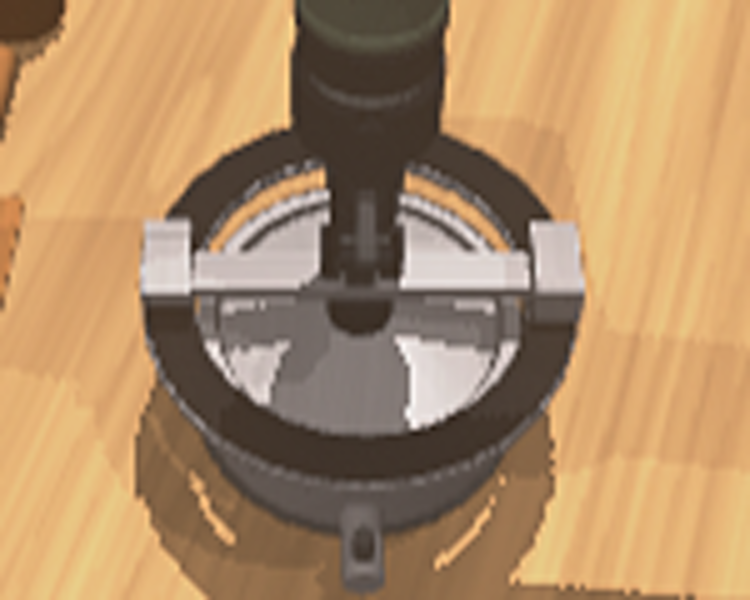

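The bar turned in smoothly under both hooks, with only about 0.2 N m of torque. Next I'll ease it up to the hooks and let go.

Run:
```python
from h import *
C=[459.5,268.4];a=0.313
bot.movel([C[0],C[1],133.6],rot=[np.pi,0,a-0.008-np.pi],max_speed=20,threshold=8)
def P(k):
    bot.dwell(0.05); s=bot.get_state(); print(k,s['contact_force'].round(1),s['wrist_torque'].round(2),s['tcp_pos'].round(1),round(s['orientation'][2]+np.pi-a,3),round(s['t'],2),flush=True); return s
P('rot')
for z in (136,138,140,141,142):
    h=bot.movel([C[0],C[1],z],max_speed=25,threshold=6); s=P((z,h))
    if h or s['contact_force'][2]<0: break
bot.grip(0.3,80); P('open'); bot.dwell(.3)
bot.grip(0.7,80); P('open')
z=s['tcp_pos'][2]
print(bot.movel([C[0],C[1],z+60],max_speed=60,threshold=6)); P('up')
bot.movel([C[0],C[1],300],max_speed=200)
bot.dwell(.1)
m=cm('wrist');np.save('w9.npy',m,allow_pickle=True);cv2.imwrite('pics/w9.png',imaging.capture('wrist'));
i=imaging.capture('side');cv2.imwrite('pics/s9.png',cv2.resize(i[245:365,250:400],None,fx=5,fy=5,interpolation=2)); P('end')
```

```text
rot [ 0.7 -0.7  9.6] [-0.27 -0.01  0.07] [461.1 268.7 134.8] -0.008 26.42
(136, False) [ 1.8 -0.2  7.4] [-0.11 -0.15  0.15] [461.1 268.7 136.9] -0.008 26.72
(138, False) [ 1.1 -0.   6.8] [-0.09 -0.23  0.05] [461.1 268.7 138.8] -0.008 27.02
(140, False) [ 2.5 -0.1  4.9] [-0.08 -0.46  0.09] [461.1 268.7 140.8] -0.008 27.32
(141, False) [ 5.2 -0.9  4.6] [ 0.01 -0.89  0.05] [460.9 268.7 141.6] -0.008 27.62
(142, False) [4.8 0.8 4.6] [ 0.11 -0.9   0.02] [459.7 268.5 142.1] -0.008 27.92
open [-0.  -0.2 -0.5] [0.04 0.06 0.03] [458. 268. 141.] -0.008 28.25
open [-0.2 -0.3 -0.3] [ 0.01 -0.02 -0.06] [459.5 268.4 142. ] -0.008 29.02
False
up [-0.3 -0.2  0.6] [-0.03 -0.03 -0.  ] [459.2 268.3 201.6] -0.008 30.23
end [-0.3 -0.6 -1.1] [ 0.04 -0.02  0.03] [458.9 268.1 298.6] -0.008 31.12
```

View pics/w9.png

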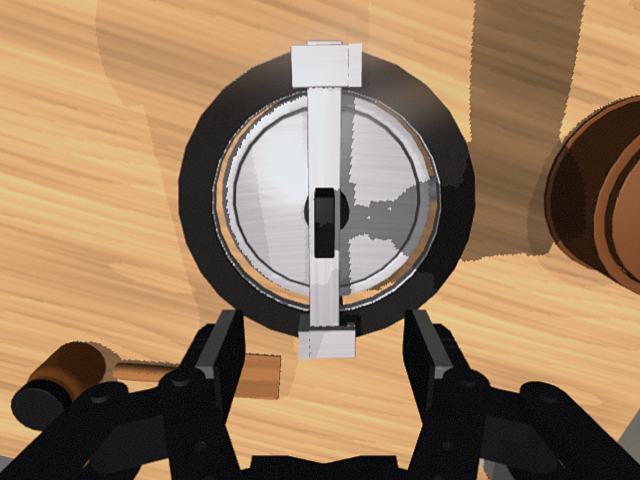

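View pics/s9.png

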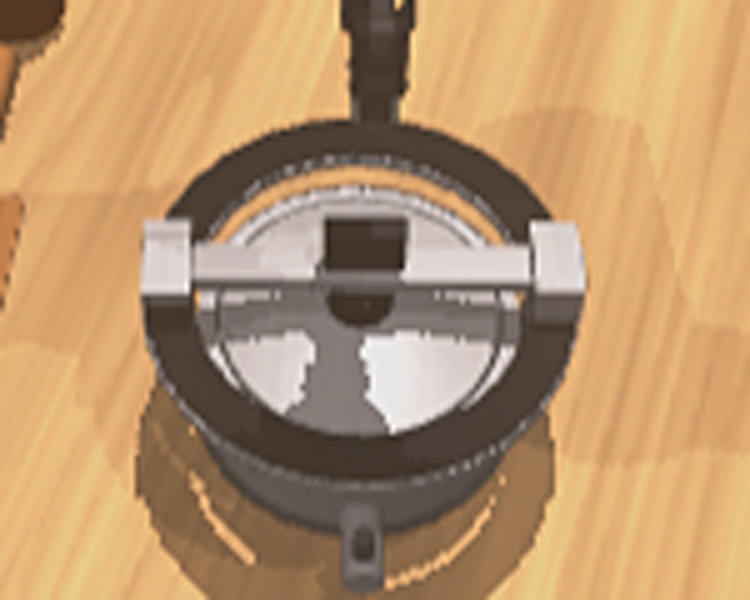

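The bar sits under both hooks and is free of the fingers: its body spans rows 88–325 between the hooks, with the grip at (324,225). I'll measure how well it is centred, aligned and level.

Run:
```python
from h import *
m=np.load('w9.npy',allow_pickle=True).item(); im=cv2.imread('pics/w9.png')
f=lambda x0,y0:cv2.resize(im[y0:y0+75,x0:x0+95],None,fx=4,fy=4,interpolation=cv2.INTER_CUBIC)
cv2.imwrite('pics/w9c.png',np.vstack([np.hstack([f(280,30),f(280,295)]),np.hstack([f(280,180),f(280,90)])]))
t=cm('top');i=imaging.capture('top');cv2.imwrite('pics/t9.png',cv2.resize(i[220:325,175:285],None,fx=5.5,fy=5.5,interpolation=2))
P=np.array([459.5,268.4,0]);a=0.313;ux=np.array([np.cos(a),np.sin(a),0]);uy=np.array([-ux[1],ux[0],0])
g=cv2.GaussianBlur(cv2.cvtColor(im,cv2.COLOR_BGR2GRAY),(3,3),0)
print([ (k,proj(m,P+x*ux+y*uy+[0,0,z]).round(1).tolist()) for k,x,y,z in [('end-x',-120,0,138.6),('end+x',120,0,138.6),('plate-x top',-22,0,171.6),('plate+x top',22,0,171.6),('edge',-70,-12,138.6),('edge',-70,12,138.6),('edge',70,-12,138.6),('edge',70,12,138.6),('hookA lip',105,22,146.6),('hookB lip',-105,-22,146.6)]])
for r in (100,115,130,290,305,318): print(r,g[r,300:350:1].tolist())
```

```text
[('end-x', [325.0, 41.8]), ('end+x', [327.3, 354.6]), ('plate-x top', [326.4, 198.3]), ('plate+x top', [326.8, 260.5]), ('edge', [308.4, 120.5]), ('edge', [342.8, 120.2]), ('edge', [312.0, 301.3]), ('edge', [341.8, 301.1]), ('hookA lip', [354.3, 344.2]), ('hookB lip', [291.6, 65.7])]
100 [224, 222, 221, 221, 221, 220, 207, 193, 208, 227, 231, 231, 230, 230, 230, 230, 230, 229, 229, 229, 229, 230, 230, 230, 229, 228, 228, 227, 226, 225, 223, 223, 223, 222, 222, 222, 222, 222, 224, 216, 181, 138, 119, 118, 119, 121, 121, 121, 121, 121]
115 [218, 213, 205, 201, 200, 200, 187, 176, 198, 225, 231, 230, 229, 229, 229, 229, 228, 229, 229, 228, 228, 229, 229, 229, 228, 227, 226, 226, 226, 224, 223, 223, 222, 222, 221, 221, 221, 222, 222, 212, 178, 145, 140, 146, 146, 147, 147, 147, 147, 146]
130 [226, 224, 219, 216, 215, 215, 202, 186, 197, 221, 230, 229, 228, 228, 228, 228, 228, 228, 229, 228, 228, 228, 228, 228, 227, 226, 226, 226, 225, 223, 222, 222, 221, 221, 221, 221, 221, 221, 220, 209, 179, 150, 144, 147, 148, 147, 147, 146, 145, 145]
290 [189, 190, 189, 190, 192, 192, 193, 194, 185, 171, 179, 194, 196, 194, 191, 188, 186, 187, 190, 194, 196, 195, 195, 194, 191, 190, 190, 190, 190, 192, 195, 196, 193, 189, 186, 187, 190, 182, 148, 110, 99, 102, 103, 103, 103, 104, 104, 103, 101, 99]
305 [57, 55, 54, 58, 64, 68, 73, 75, 74, 99, 155, 192, 196, 191, 188, 185, 183, 184, 187, 191, 192, 191, 191, 190, 189, 189, 188, 187, 187, 189, 191, 193, 192, 187, 184, 185, 187, 180, 142, 86, 53, 50, 59, 73, 78, 72, 67, 68, 68, 65]
318 [55, 61, 62, 61, 60, 59, 58, 56, 57, 91, 154, 191, 194, 190, 187, 184, 181, 181, 184, 188, 189, 188, 188, 187, 185, 186, 187, 185, 184, 185, 188, 189, 187, 184, 182, 184, 185, 173, 132, 69, 26, 15, 16, 15, 15, 17, 17, 18, 19, 17]
```

View pics/w9c.png

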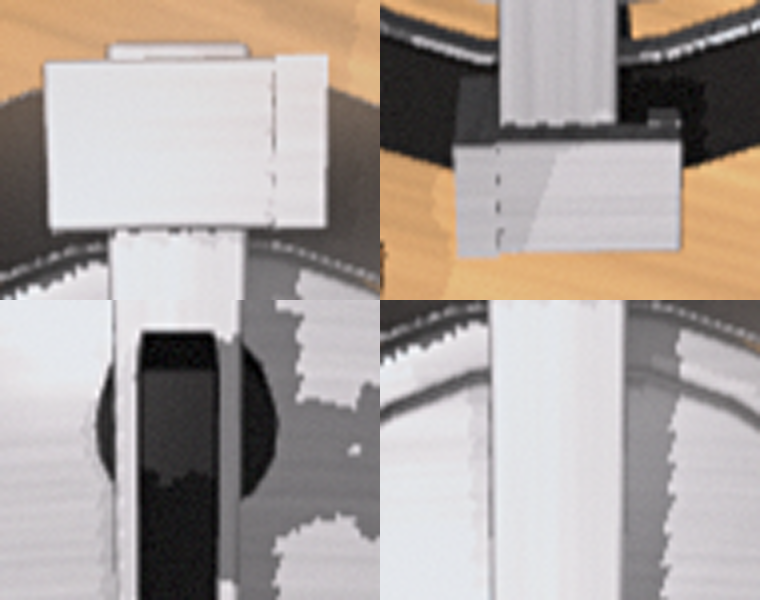

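View pics/t9.png

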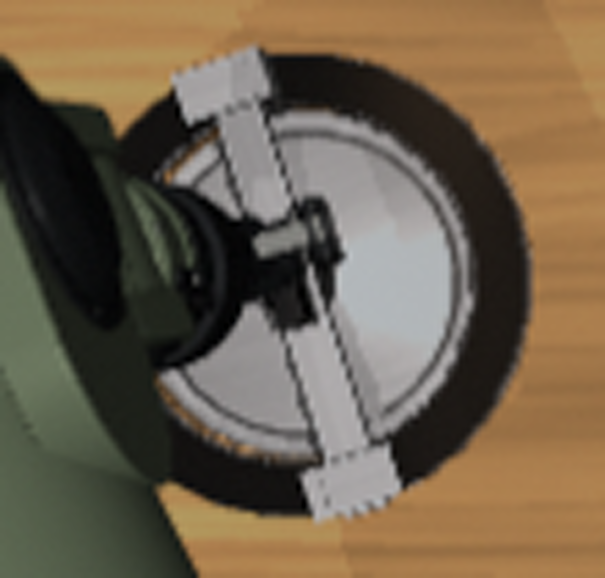

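All within limits:
- **Lengthwise:** the far end is at row 41.3 against 41.8 predicted, so under 1 mm off.
- **Sideways:** about -1.9 mm.
- **Yaw:** about -0.01 to -0.02 rad.
- **Level:** bar widths at both ends scale alike (0.974 and 0.973), and the bar's top meets both hook roofs.

The gripper is well clear, so I'm handing in.

Run:
```python
from h import *
print(bot.get_state()['t']); bot.sign_off()
```

```text
31.1667
the job is handed in; nothing more can be done
```

The clamp bar is locked under both hooks and the job is handed in at about 31 s of the 61 s allowed; no verdict was reported.

I drew the bar out by its end until its middle was about 144 mm clear of the shelf mouth, then set it down flat and let go. I took it again by the grip and laid it slantwise across the boss. Pressing down, I felt it land with a force jump from 9.3 to 15.7 N, with the ring top at about 118.6 mm. I then turned it clockwise in under both hooks, eased it up to them and released it.

**Last checks:**
- **Position:** it is under 1 mm off lengthwise and about 2 mm off sideways, towards -y of the pot.
- **Alignment:** its yaw is 0.01–0.02 rad off, and one edge lies close to or touching the +x hook's back wall. This is within the limits.
- **Height:** the underside is at about 126.6 mm and the lid about 4.4 mm down. Both are worked out from the felt ring height, not measured separately.
- **Level:** I judged this only from bar widths at both ends and the bar meeting both hook roofs. Just before release, the wrist showed a 0.9 N m sideways moment, which vanished when I let go.
- **Ring:** I could not read how far it was pushed. The jump at landing was about 6.5 N over the spring line, below the roughly 8 N at which it starts to give.
- **Jar, cup and spatula:** they were not approached, and I did not measure them again at the end.

One measurement disagreed: the top camera put the bar end and the boss 2–5 mm from where the wrist camera did. I relied on the wrist camera, and both grasps fitted.

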